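Hold a scanner stand in the screwing jig

ROBOT

A 7-joint arm with a two-finger parallel gripper is mounted at the origin on the work surface. World frame = base frame: x ahead of the robot, y to its left, z up, the work surface at z = 0. Lengths are in m, angles in rad, forces in N, time in s.
With the tool pointing down it reaches from about 0.425 to 0.875 m from the base axis. Payload 8.4 kg.
Tool frame: the origin (TCP) lies midway between the tips of the shut fingers; the grasp point (between the pads) lies 19 mm behind it; z points along the fingers, x is the direction in which the jaws open and shut, and the axes are right-handed (so a half turn about z gives the same grasp; the last joint's range is limited). The gripper opens to 87 mm and grips with 3 to 60 N. Pads are 19 mm wide; open, the fingers measure 117 mm over their backs; the gripper's body (75 mm by 190 mm) begins 51 mm behind the grasp point.
Start: joints at [1.006, 0.333, 0.04, 1.465, -0.013, 1.343, -0.059], TCP at [0.292, -0.581, 0.223] pointing down, gripper open.
Joint ranges: [-2.58, 2.58], [-0.38, 2.09], [-1.3, 1.39], [0.25, 2.4], [-1.5, 4.64], [0.08, 2.09], [-2.65, 2.65]. Speed limits (rad/s): [2.22, 2.22, 2.79, 2.79, 3.14, 3.14, 3.14].

INTERFACE

Orientations are given as a 3x3 rotation matrix whose columns are the frame's x, y, z axes.
In Python, from station import arm, optics gives the robot as it stands.
- The arm moves only by the shell command python3 -m creep 'ROWS' [OPENING] [FORCE]. ROWS is JSON, a list of rows, each an object with "linear": the shift along the tool's x, y, z in mm, a list of three; "rotation": the turn, a rotation vector about the tool's x, y, z in rad, a list of three. In form: [{"linear": [dx, dy, dz], "rotation": [rx, ry, rz]}, ...]. A call has 1 to 10 rows; each row shifts and turns the commanded pose from where the row before left it, along the tool's axes as they then stand; what a row does not reach is not made up. A row lasts 1/10 s, in which the tool goes at most 50 mm and 8.59 degrees, less where a joint would pass 70% of its speed; a pose out of reach is approached as far as the arm can. A call with a gripper value outside its range is refused whole. OPENING is the finger opening in mm, from 0 to 87, set as the call begins (- or left out, the last holds). The fingers move at their own pace and stop on an object; FORCE is the grip in N (left out, the last holds). Time passes only in rows, so rows that do not move let the fingers close. It gives the time, the measured TCP pose, the force and the opening at its end, in the units of the state.
- arm.read_state(): the state, without advancing time (a new reading comes with each control period).
- optics.read_camera(name): name is "side" or "top"; returns the picture (400x640x3 uint8, red, green, blue); there is no depth.
- optics.camera_info(name): a dict with "camera_matrix" (3x3 intrinsics, pixels), "cam_to_world" (4x4, takes a point from camera to world coordinates). Camera axes: x right, y down, z forward; pixel columns grow to the right and rows downward; lengths in m; the calibration is good to about 2 mm. A picture is of the moment at which its call begins. camera_info takes no time and is no camera call.
- arm.sign_off(): hands the job in, once; it reports no verdict.
The state is a dict: "time_s": time; "q": joint angles; "qd": joint speeds; "joint_efforts": joint torques, N m; "tcp_pos": TCP position; "tool_rot": TCP orientation; "contact_force": force on the tool from outside, world axes, zero at the start; "moment": the same for the moment, N m; "opening": opening from 0.0 (shut) to 1.0 (fully open).
Only numpy, scipy, OpenCV 4.12 (cv2) and the standard library are available. Lean on these libraries where they do the work, as an engineer would, in place of code of your own. Each camera call takes 0.05 s, during which the arm holds its last target.

TASK

Put the scanner stand with the long rectangular foot into the screwing jig: slide the toe of its foot, flat on the wooden bed, under the bridge and square against the spring-loaded stop. Be my third hand while I drive the screws: push the stand against the stop with a steady 10 newtons or so, gently, never more than 20, for a couple of seconds at least, and finish while still gripping and pushing it, without letting go. Leave the round-footed stand and the other things on the bench where they are.

Things in the scene. Friction and masses are not known exactly. Their poses are not given: they have to be found in the camera images.
- fixture: The screwing jig, fixed to the bench: a plywood bed 320 x 160 mm, 15 mm thick. Origin on the bench surface, under the bed; x is the way the stand is slid in, z up. The bed runs from x = -190 to +130 mm and y = -80 to +80 mm, its top at z = 15 mm; before the bridge it is free. A 35 mm high block at x = 108 to 128 mm, behind the stop, carries the stop's rod.
- bridge (a point): Centre of the opening under the jig's aluminium bridge, on the bed's top (jig x = 27, y = 0, z = 15 mm). Axes as the jig's. The bridge is 30 mm long in x (jig x = 12 to 42 mm); its opening is 78 mm wide and 15 mm high over the bed; its top is 25 mm over the bed, outer width 118 mm, with two dark drill bushes on it (28 mm over the bed).
- stop_face (a point): Centre of the front face of the spring-loaded stop, a steel plate 10 mm thick, 50 mm wide and 22 mm high, just behind the bridge. It lies at jig x = 60 mm, y = 0, z = 28 mm when free and gives way towards jig +x. Axes as the jig's.
- stop (a joint): How far the stop is pushed in, m: 0 free, 0.035 at its end. A spring without preload pushes it back with 700 N per m of travel, so 10 N is 14 mm, 20 N is 29 mm. The travel shows the true push on the stop; the wrist also feels the foot's friction on the bed.
- stand_grip (a point): Centre of the scanner stand to hold (loose, 0.3 to 0.55 kg, dark steel): foot 150 x 70 x 10 mm, upright neck 24 mm (x) by 20 mm (y) up to 75 mm, thin stub to 83 mm. Point on the neck's axis, 42 mm above the foot's underside; x to the toe, z up. The foot reaches 110 mm ahead of the neck's axis (toe), 40 mm behind (heel). Starts on the bench left or right of the jig, toe roughly away from the robot.
- stand_toe (a point): Middle of the front (toe) edge of that stand's foot, half-way up the foot's thickness (5 mm above its underside), 110 mm along x from the neck's axis. Axes as the stand's.
- round_grip (a point): Centre of the other scanner stand, with the same neck on a round foot 110 mm across: does not fit the jig, stays where it is. Point on the neck's axis 42 mm above the bench. It stands on the other side of the jig.
- screwdriver: A loose screwdriver lying on the bench beyond and beside the jig; stays there. Origin under it, on the bench.
- tape: A loose roll of packing tape, 90 mm across, 45 mm high, standing flat on the bench; stays there. Origin at the centre of its underside.
There are look-alikes about, which are no part of the job. Leave any orange or pink look-alike of the part that bears stand_grip alone.

How it is judged:
On the way, in this order (a step that is already met when the one before it is completed fails the run):
1. the toe is under the bridge, foot flat on the bed and straight, not yet at the stop (angle between stand_grip's own z axis and vertical below 0.06 rad and angle between the x axis of stand_grip and the x axis of fixture, either way round below 0.08 rad and z of stand_toe in the frame of fixture between 0.015 and 0.024 m and y of stand_toe in the frame of fixture between -0.008 and 0.008 m and x of stand_toe in the frame of fixture above 0.015 m and value of joint stop below 0.004 m).
2. the stand presses on the stop with 5 to 16 N for a second (angle between stand_grip's own z axis and vertical below 0.06 rad and angle between the x axis of stand_grip and the x axis of fixture, either way round below 0.08 rad and z of stand_toe in the frame of fixture between 0.015 and 0.024 m and y of stand_toe in the frame of fixture between -0.008 and 0.008 m and contact force between stand and stop between 5 and 16 N), for 1 s.
At the end, for the whole second after the job is handed in: The rectangular-footed stand lies flat on the bed (within 3.5 degrees and 4 mm), straight (within 4.5 degrees) under the bridge, its toe against the stop with 5 to 16 N (stop pushed in 6 to 25 mm), and the fingers still hold it (all of step 2 and x of stand_toe in the frame of fixture above 0.06 m and value of joint stop between 0.006 and 0.025 m and contact force between the fingers and stand above 2 N); the arm keeps its last pose, push and grip.
It fails at once if the stop is rammed: more than 25 N (contact force between stand and stop above 25 N).
It fails at once if another thing on the bench is disturbed by more than 30 mm (distance of any of round_grip, screwdriver, tape from where it was at the start of the episode above 0.03 m).
It also fails if it takes over 45 s, if anything falls off the work surface, if the arm or the gripper's body presses on something with over 40 N, if the wrist force passes 120 N, or if a joint passes its speed limit or range.

## Working session

There is one attempt and no reset: what is moved stays moved. The work goes in short steps, Python scripts to look and compute and a shell command to move; the robot and the scene stay as the last step left them, time stands still between calls to the robot, and variables do not carry over. Pictures are saved under pics/ and viewed, and the job is handed in when it is done.

```bash
mkdir -p pics; ls
python3 - <<'E'
from station import arm, optics
import cv2, numpy as np
for n in ("side","top"):
    im=optics.read_camera(n); cv2.imwrite(f"pics/{n}0.png",im[:,:,::-1])
    i=optics.camera_info(n); print(n,np.round(i["camera_matrix"],1).tolist(),np.round(i["cam_to_world"],3).tolist())
s=arm.read_state(); print(s)
E
```

```text
pics
side [[455.4, 0.0, 321.7], [0.0, 455.4, 197.3], [0.0, 0.0, 1.0]] [[-0.868, -0.367, 0.334, 0.172], [-0.496, 0.64, -0.587, 0.727], [0.002, -0.675, -0.738, 0.926], [0.0, 0.0, 0.0, 1.0]]
top [[464.5, 0.0, 317.1], [0.0, 464.5, 208.0], [0.0, 0.0, 1.0]] [[-0.001, -0.999, 0.037, 0.476], [-1.0, 0.002, 0.017, 0.042], [-0.017, -0.037, -0.999, 1.316], [0.0, 0.0, 0.0, 1.0]]
{'time_s': 0.1, 'q': array([ 1.0058003 ,  0.33384676,  0.03986733,  1.46618405, -0.01339392,
        1.34331141, -0.05849681]), 'qd': array([ 3.64073646e-04, -1.43214181e-03,  4.30096883e-04, -3.39821646e-03,
       -4.25616208e-05,  9.78606416e-04,  1.83207051e-03]), 'joint_efforts': array([ 5.47319636e-03, -6.57807398e+01,  1.34036433e+00, -4.04705644e+01,
       -5.98440506e-02,  4.09149437e-02, -8.27903932e-06]), 'tcp_pos': array([ 0.29172156, -0.58037806,  0.22174333]), 'tool_rot': array([[ 4.49128765e-01, -8.93466720e-01, -7.56825230e-04],
       [-8.93465814e-01, -4.49129391e-01,  1.27622723e-03],
       [-1.48017901e-03,  1.03007111e-04, -9.99998899e-01]]), 'contact_force': array([-0.20331453, -0.91725919,  0.41913701]), 'moment': array([-0.02350765,  0.0107658 ,  0.03995347]), 'opening': 0.994703165473377}
```

View pics/top0.png

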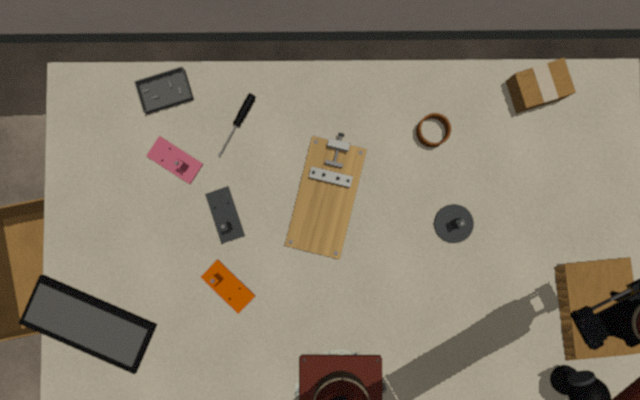

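View pics/side0.png

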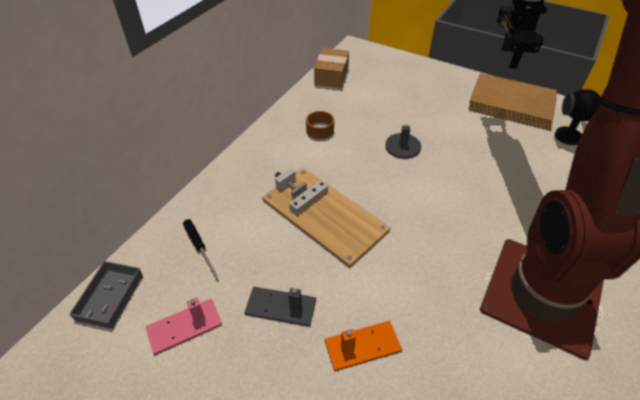

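In the top view, the candidates are the dark grey stand at (225,215), the pink one at (175,160), the orange one at (228,286) and the dark round-footed one at (454,223). The dark rectangular one fits: it is dark steel with a long foot and its toe points away from the robot. Pink and orange are the look-alikes. Next I'll enlarge and measure.

```bash
python3 - <<'E'
import cv2, numpy as np
im=cv2.imread("pics/top0.png")
a=cv2.resize(im[170:260,180:270],None,fx=4.4,fy=4.4,interpolation=cv2.INTER_CUBIC)
b=cv2.resize(im[125:265,275:375],None,fx=4,fy=4,interpolation=cv2.INTER_CUBIC)
h=max(a.shape[0],b.shape[0]); c=np.zeros((h,a.shape[1]+b.shape[1],3),np.uint8); c[:a.shape[0],:a.shape[1]]=a; c[:b.shape[0],a.shape[1]:]=b
cv2.imwrite("pics/crop0.png",c); print(c.shape)
E
cat > h.py <<'E'
import numpy as np, cv2
from station import arm, optics
def ray(n,uv,z):
    i=optics.camera_info(n);K=np.array(i["camera_matrix"]);T=np.array(i["cam_to_world"])
    d=T[:3,:3]@np.linalg.solve(K,[uv[0],uv[1],1.]);o=T[:3,3]
    return o+d*(z-o[2])/d[2]
def proj(n,p):
    i=optics.camera_info(n);K=np.array(i["camera_matrix"]);T=np.array(i["cam_to_world"])
    c=T[:3,:3].T@(np.asarray(p,float)-T[:3,3]);u=K@c;return u[:2]/u[2]
E
python3 - <<'E'
import cv2,numpy as np
from h import *
im=cv2.imread("pics/top0.png"); hsv=cv2.cvtColor(im,cv2.COLOR_BGR2HSV)
def rect(mask,z,name,roi):
    m=np.zeros(mask.shape,np.uint8);x0,x1,y0,y1=roi;m[y0:y1,x0:x1]=mask[y0:y1,x0:x1]
    n,l,s,c=cv2.connectedComponentsWithStats(m);k=1+np.argmax(s[1:,4]);
    cs,_=cv2.findContours((l==k).astype(np.uint8),cv2.RETR_EXTERNAL,cv2.CHAIN_APPROX_NONE)
    cc=max(cs,key=cv2.contourArea).reshape(-1,2)
    W=np.array([ray("top",p,z)[:2] for p in cc],np.float32)*1000
    r=cv2.minAreaRect(W);print(name,s[k],r,cv2.boxPoints(r).round(1).tolist())
rect((hsv[...,2]<110).astype(np.uint8),0.010,"stand",(195,255,175,255))
rect(((hsv[...,1]>90)&(hsv[...,2]>90)).astype(np.uint8),0.015,"bed",(275,375,125,265))
for p in [(225,215),(150+30,160),(300,230)]: print(p,hsv[p[1],p[0]])
E
```

```text
(560, 796, 3)
stand [ 206  187   39   57 1277] ((505.9236755371094, 325.8974609375), (148.6275177001953, 69.56710815429688), 18.875709533691406) [[424.3999938964844, 334.79998779296875], [446.8999938964844, 268.8999938964844], [587.5, 317.0], [565.0, 382.8999938964844]]
bed [ 285  136   81  123 5433] ((554.6192016601562, 41.53346252441406), (157.9835968017578, 317.8933410644531), 76.00405883789062) [[381.29998779296875, 3.299999952316284], [689.7000122070312, -73.5999984741211], [728.0, 79.69999694824219], [419.5, 156.60000610351562]]
(225, 215) [15 15 68]
(180, 160) [175 118 149]
(300, 230) [ 19 124 164]
```

View pics/crop0.png

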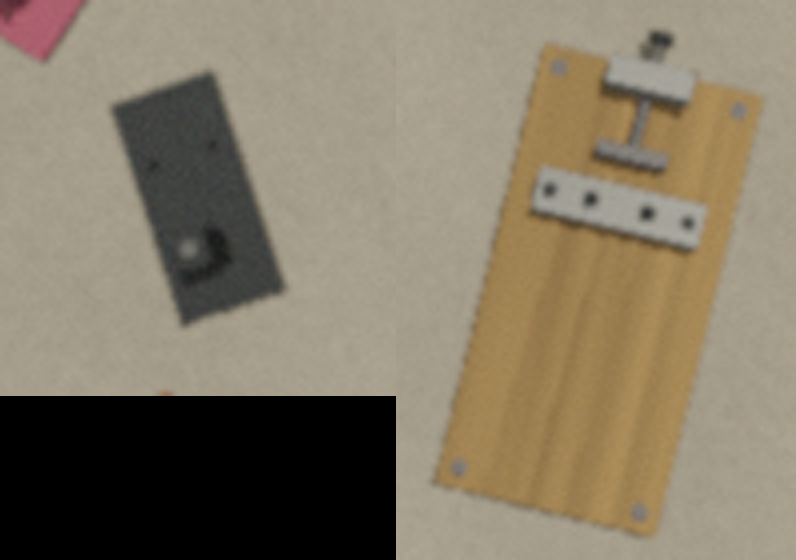

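The crop confirms it: dark stand, measured foot 149x70 mm, and a bed of 318x158 mm, both matching the given sizes. Now a model overlay in both views.

```bash
cat >> h.py <<'E'
def fr(x,y,yaw,pts):
    c,s=np.cos(yaw),np.sin(yaw);return [np.array([x+c*p[0]-s*p[1],y+s*p[0]+c*p[1],p[2]]) for p in np.array(pts)/1000.]
def box(x0,x1,y0,y1,z): return [(x0,y0,z),(x1,y0,z),(x1,y1,z),(x0,y1,z)]
JIG=[box(-190,130,-80,80,15),box(12,42,-59,59,40),box(60,70,-25,25,39),box(108,128,-20,20,50)]
ST=[box(-40,110,-35,35,10),box(-12,12,-10,10,75),box(-40,110,-35,35,0)]
def overlay(n,im,pose,shapes,col,k,off):
    for sh in shapes:
        q=np.array([proj(n,p) for p in fr(*pose,sh)]); q=((q+.5-off)*k).astype(np.int32)
        cv2.polylines(im,[q],True,col,1)
def view(n,bgr,jig,st,out,roi,k):
    x0,x1,y0,y1=roi; im=cv2.resize(bgr[y0:y1,x0:x1],None,fx=k,fy=k,interpolation=cv2.INTER_CUBIC)
    if jig is not None: overlay(n,im,jig,JIG,(0,0,255),k,np.array([x0,y0]))
    if st is not None: overlay(n,im,st,ST,(0,255,0),k,np.array([x0,y0]))
    cv2.imwrite(out,im); print(im.shape)
E
python3 - <<'E'
from h import *
J=(.5837,.0343,np.radians(-14)); S=(.4728,.3146,np.radians(18.9))
view("top",cv2.imread("pics/top0.png"),J,S,"pics/ov_top.png",(195,375,125,265),4)
view("side",cv2.imread("pics/side0.png"),J,S,"pics/ov_side.png",(235,400,160,335),3.4)
print(ray("top",(180+190/4.4-.4,170+248/4.4-.4),.083))
E
```

```text
(560, 720, 3)
(595, 561, 3)
[0.47383034 0.31439244 0.083     ]
```

View pics/ov_top.png

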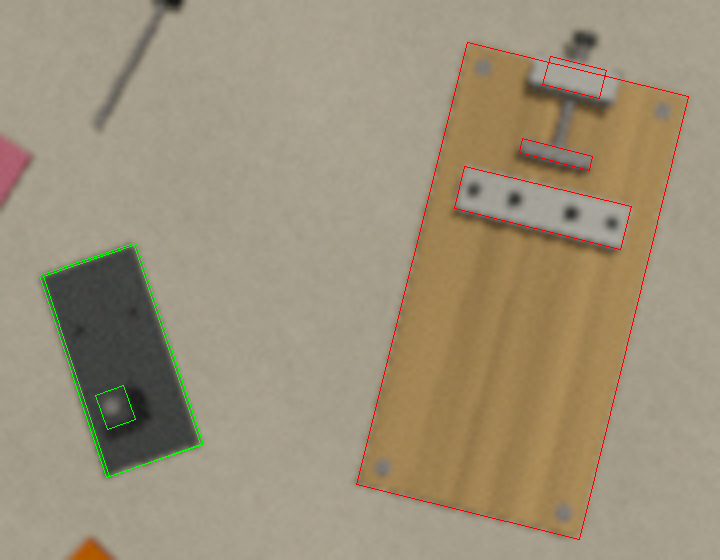

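View pics/ov_side.png

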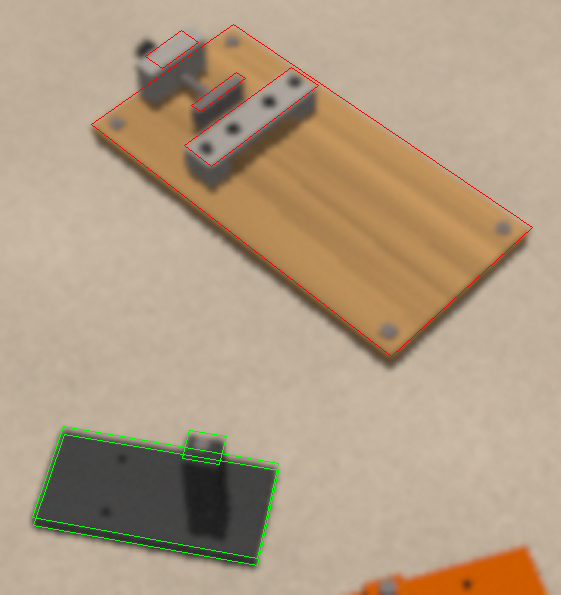

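The overlay fits both views to within 1–2 mm, so the poses are good. The stand is at (0.473, 0.315), yaw 18.9°, and the jig origin is at (0.584, 0.034), yaw -14°. Heading for the stand now.

```bash
python3 -m creep '[{"linear":[0,0,0],"rotation":[0,0,0.136]},{"linear":[-10,-18,-2],"rotation":[0,0,0]},{"linear":[-18,-33,-2],"rotation":[0,0,0]},{"linear":[-18,-33,-2],"rotation":[0,0,0]},{"linear":[-18,-33,-2],"rotation":[0,0,0]},{"linear":[-18,-33,-2],"rotation":[0,0,0]},{"linear":[-18,-33,-2],"rotation":[0,0,0]},{"linear":[-18,-33,-2],"rotation":[0,0,0]},{"linear":[-18,-33,-2],"rotation":[0,0,0]},{"linear":[-18,-33,-2],"rotation":[0,0,0]}]' 60 30
cat >> h.py <<'E'
def step(target,yaw=None,n=1):
    "tool-axis shift mm to world target; yaw=desired angle of tool x (deg)"
    s=arm.read_state();R=np.array(s["tool_rot"]);d=R.T@(np.array(target)-s["tcp_pos"])*1000
    a=np.degrees(np.arctan2(R[1,0],R[0,0]))
    print("t",round(s["time_s"],2),"tcp",np.round(s["tcp_pos"],4),"yaw",round(a,2),"z",np.round(R[:,2],4),"F",np.round(s["contact_force"],2),"open",round(s["opening"]*87,1),"q7",round(s["q"][6],2))
    print("shift",np.round(d,1),"norm",round(np.linalg.norm(d),1),"per row",np.round(d/n,1))
    if yaw is not None: print("rz rad",np.radians(a-yaw))
E
python3 -c "
from h import *
step((.62,.1,.25),-71.1,10)"
```

```text
time_s: 1.1
tcp_pos: [0.5095, -0.3424, 0.2403]
tool_rot: [[0.324, -0.946, -0.001], [-0.946, -0.324, 0.0], [-0.0, 0.0, -1.0]]
contact_force: [-0.7, -1.0, 0.3]
opening: 0.688
t 1.1 tcp [ 0.5095 -0.3424  0.2403] yaw -71.11 z [-5.e-04  3.e-04 -1.e+00] F [-0.68 -0.96  0.34] open 59.9 q7 -0.75
shift [-382.8 -247.8   -9.6] norm 456.1 per row [-38.3 -24.8  -1. ]
rz rad -0.00016307318226024042
```

```bash
python3 -m creep '[{"linear":[-38,-25,-1],"rotation":[0,0,0]},{"linear":[-38,-25,-1],"rotation":[0,0,0]},{"linear":[-38,-25,-1],"rotation":[0,0,0]},{"linear":[-38,-25,-1],"rotation":[0,0,0]},{"linear":[-38,-25,-1],"rotation":[0,0,0]},{"linear":[-38,-25,-1],"rotation":[0,0,0]},{"linear":[-38,-25,-1],"rotation":[0,0,0]},{"linear":[-38,-25,-1],"rotation":[0,0,0]},{"linear":[-38,-25,-1],"rotation":[0,0,0]},{"linear":[-38,-25,-1],"rotation":[0,0,0]}]'
python3 -c "
from h import *
step((.4728,.3146,.16),-71.1,8)"
```

```text
time_s: 2.1
tcp_pos: [0.6224, 0.0984, 0.2503]
tool_rot: [[0.324, -0.946, -0.0], [-0.946, -0.324, -0.0], [-0.0, 0.0, -1.0]]
contact_force: [0.2, -0.4, -0.4]
opening: 0.688
t 2.1 tcp [0.6224 0.0984 0.2503] yaw -71.12 z [-5.e-04 -1.e-04 -1.e+00] F [ 0.23 -0.35 -0.42] open 59.9 q7 -1.56
shift [-253.    71.5   90.3] norm 278.0 per row [-31.6   8.9  11.3]
rz rad -0.00042368937649661285
```

```bash
python3 -m creep '[{"linear":[-32,9,11],"rotation":[0,0,0]},{"linear":[-32,9,11],"rotation":[0,0,0]},{"linear":[-32,9,11],"rotation":[0,0,0]},{"linear":[-32,9,11],"rotation":[0,0,0]},{"linear":[-32,9,11],"rotation":[0,0,0]},{"linear":[-32,9,11],"rotation":[0,0,0]},{"linear":[-32,9,12],"rotation":[0,0,0]},{"linear":[-29,8,12],"rotation":[0,0,0]},{"linear":[0,0,0],"rotation":[0,0,0]}]'
python3 - <<'E'
from h import *
step((.4733,.3145,.026),-71.1,5)
im=optics.read_camera("side")[:,:,::-1].copy()
view("side",im,None,(.4728,.3146,np.radians(18.9)),"pics/hov.png",(200,400,180,350),3.5)
E
```

```text
time_s: 3.0
tcp_pos: [0.469, 0.3168, 0.1589]
tool_rot: [[0.33, -0.944, -0.004], [-0.944, -0.33, 0.0], [-0.001, 0.003, -1.0]]
contact_force: [-1.0, 0.1, 0.0]
opening: 0.693
t 3.0 tcp [0.469  0.3168 0.1589] yaw -70.72 z [-3.5e-03  3.0e-04 -1.0e+00] F [-1.03  0.06  0.01] open 60.3 q7 -2.02
shift [  3.8  -3.7 132.9] norm 133.0 per row [ 0.8 -0.7 26.6]
rz rad 0.006624980861668945
(595, 700, 3)
```

View pics/hov.png

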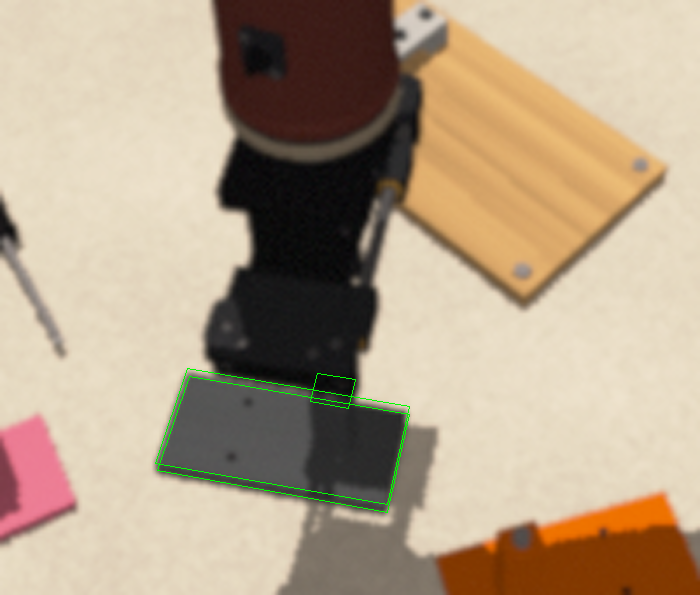

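The gripper is hovering over the stand and hides the neck at about (333,390) in the crop. I'll re-read the settled pose and descend.

```bash
python3 -m creep '[{"linear":[0,0,0],"rotation":[0,0,0]},{"linear":[0,0,0],"rotation":[0,0,0]}]' | head -1;python3 -c "
from h import *
step((.4733,.3145,.024),-71.1,6)"
```

```text
time_s: 3.25
t 3.25 tcp [0.4743 0.312  0.1608] yaw -71.22 z [ 5.e-04 -3.e-04 -1.e+00] F [ 0.33 -0.09 -0.18] open 59.5 q7 -2.01
shift [ -2.8   0.2 136.8] norm 136.8 per row [-0.5  0.  22.8]
rz rad -0.0021361871326785
```

```bash
python3 -m creep '[{"linear":[-3,0,10],"rotation":[0,0,0]},{"linear":[0,0,25],"rotation":[0,0,0]},{"linear":[0,0,25],"rotation":[0,0,0]},{"linear":[0,0,25],"rotation":[0,0,0]},{"linear":[0,0,20],"rotation":[0,0,0]},{"linear":[0,0,15],"rotation":[0,0,0]},{"linear":[0,0,10],"rotation":[0,0,0]},{"linear":[0,0,6],"rotation":[0,0,0]},{"linear":[0,0,0],"rotation":[0,0,0]},{"linear":[0,0,0],"rotation":[0,0,0]}]'
python3 - <<'E'
from h import *
step((.4733,.3145,.024),-71.1,6)
im=optics.read_camera("side")[:,:,::-1].copy()
view("side",im,None,(.4728,.3146,np.radians(18.9)),"pics/hov2.png",(200,400,180,350),3.5)
E
```

```text
time_s: 4.25
tcp_pos: [0.4727, 0.3163, 0.0252]
tool_rot: [[0.324, -0.946, 0.001], [-0.946, -0.324, 0.001], [-0.0, -0.001, -1.0]]
contact_force: [0.1, -0.8, -0.0]
opening: 0.689
t 4.25 tcp [0.4727 0.3163 0.0252] yaw -71.11 z [ 8.e-04  6.e-04 -1.e+00] F [ 0.13 -0.81 -0.05] open 60.0 q7 -2.1
shift [ 1.9 -0.   1.2] norm 2.3 per row [ 0.3 -0.   0.2]
rz rad -8.836845837619245e-05
(595, 700, 3)
```

View pics/hov2.png

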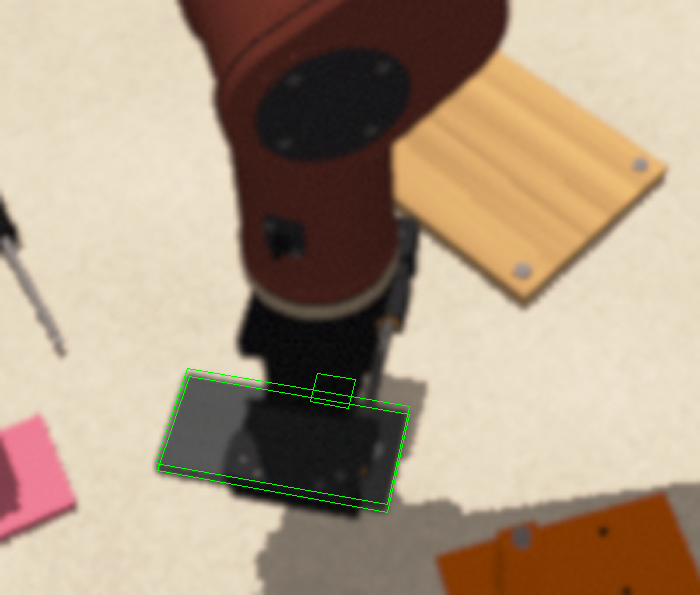

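The fingers are around the neck and the stand hasn't moved. Closing.

```bash
python3 -m creep '[{"linear":[2,0,0],"rotation":[0,0,0]},{"linear":[0,0,0],"rotation":[0,0,0]},{"linear":[0,0,0],"rotation":[0,0,0]},{"linear":[0,0,0],"rotation":[0,0,0]},{"linear":[0,0,0],"rotation":[0,0,0]},{"linear":[0,0,0],"rotation":[0,0,0]},{"linear":[0,0,0],"rotation":[0,0,0]},{"linear":[0,0,0],"rotation":[0,0,0]}]' 10 55
python3 -c "
from h import *
step((.4733,.3145,.024),-71.1,6)"
```

```text
time_s: 5.1
tcp_pos: [0.4728, 0.3143, 0.0246]
tool_rot: [[0.324, -0.946, -0.0], [-0.946, -0.324, 0.0], [-0.0, 0.0, -1.0]]
contact_force: [-1.5, 1.4, 0.4]
opening: 0.227
t 5.1 tcp [0.4728 0.3143 0.0246] yaw -71.1 z [-1.e-04  2.e-04 -1.e+00] F [-1.46  1.42  0.37] open 19.8 q7 -2.09
shift [-0.1 -0.5  0.6] norm 0.8 per row [-0.  -0.1  0.1]
rz rad 5.2035559348791676e-05
```

The opening is 19.8 mm, which matches the 20 mm neck. Lifting and turning to the jig's yaw.

```bash
python3 -m creep '[{"linear":[0,0,-5],"rotation":[0,0,0]},{"linear":[0,0,-12],"rotation":[0,0,0]},{"linear":[0,0,-18],"rotation":[0,0,0]},{"linear":[0,0,-15],"rotation":[0,0,0]},{"linear":[0,0,-5],"rotation":[0,0,0.08]},{"linear":[0,0,0],"rotation":[0,0,0.124]},{"linear":[0,0,0],"rotation":[0,0,0.13]},{"linear":[0,0,0],"rotation":[0,0,0.12]},{"linear":[0,0,0],"rotation":[0,0,0.08]},{"linear":[0,0,0],"rotation":[0,0,0.04]}]'
python3 - <<'E'
from h import *
im=optics.read_camera("side")[:,:,::-1].copy()
step((.4624,.0645,.08),-104,12)
view("side",im,None,None,"pics/lift.png",(200,400,180,350),3.5)
E
```

```text
time_s: 6.1
tcp_pos: [0.473, 0.3142, 0.0805]
tool_rot: [[-0.245, -0.97, 0.0], [-0.97, 0.245, 0.0], [-0.0, -0.0, -1.0]]
contact_force: [0.6, -0.1, -3.4]
opening: 0.225
t 6.15 tcp [0.473  0.3142 0.0805] yaw -104.25 z [ 6.e-04  5.e-04 -1.e+00] F [-0.01 -0.23 -3.59] open 20.3 q7 -2.6
shift [244.6 -51.1   0.4] norm 249.9 per row [20.4 -4.3  0. ]
rz rad -0.004291924482503605
(595, 700, 3)
```

View pics/lift.png

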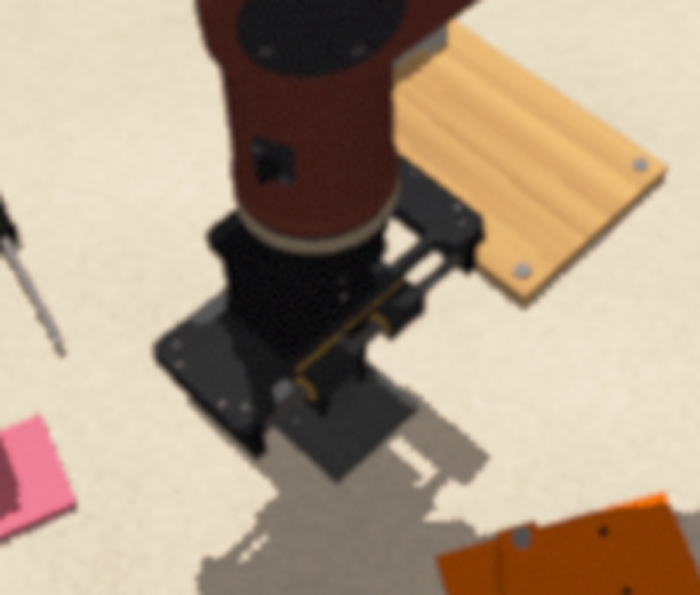

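The stand is lifted and held level, at about 3.5 N. Carrying it over the free part of the bed.

```bash
python3 -m creep '[{"linear":[12,-3,0],"rotation":[0,0,0]},{"linear":[26,-5,0],"rotation":[0,0,0]},{"linear":[30,-6,0],"rotation":[0,0,0]},{"linear":[35,-7,0],"rotation":[0,0,0]},{"linear":[35,-7,0],"rotation":[0,0,0]},{"linear":[35,-7,0],"rotation":[0,0,0]},{"linear":[30,-6,0],"rotation":[0,0,0]},{"linear":[25,-6,0],"rotation":[0,0,0]},{"linear":[17,-4,0],"rotation":[0,0,0]},{"linear":[0,0,0],"rotation":[0,0,0]}]'
python3 -m creep '[{"linear":[0,0,15],"rotation":[0,0,0]},{"linear":[0,0,10],"rotation":[0,0,0]},{"linear":[0,0,3],"rotation":[0,0,0]},{"linear":[0,0,0],"rotation":[0,0,0]},{"linear":[0,0,0],"rotation":[0,0,0]}]'
python3 - <<'E'
from h import *
step((.4624,.0645,.0396),-104,4)
for n,roi,k in (("side",(230,420,150,300),3.5),("top",(260,400,120,270),4)):
    im=optics.read_camera(n)[:,:,::-1].copy()
    cv2.imwrite(f"pics/raw_{n}1.png",im)
    view(n,im,(.5837,.0343,np.radians(-14)),None,f"pics/bed_{n}.png",roi,k)
E
```

```text
time_s: 7.15
tcp_pos: [0.4628, 0.0603, 0.0798]
tool_rot: [[-0.245, -0.97, -0.0], [-0.97, 0.245, -0.001], [0.001, -0.0, -1.0]]
contact_force: [0.6, 0.2, -3.0]
opening: 0.222
time_s: 7.65
tcp_pos: [0.4633, 0.0643, 0.0519]
tool_rot: [[-0.241, -0.97, 0.0], [-0.97, 0.241, 0.0], [-0.0, -0.0, -1.0]]
contact_force: [-0.2, -0.1, -3.6]
opening: 0.232
t 7.65 tcp [0.4633 0.0643 0.0519] yaw -103.96 z [ 1.e-04  2.e-04 -1.e+00] F [-0.19 -0.1  -3.62] open 20.2 q7 -2.09
shift [ 0.1  0.9 12.3] norm 12.3 per row [0.  0.2 3.1]
rz rad 0.0007804032805469076
(525, 665, 3)
(600, 560, 3)
```

View pics/bed_side.png

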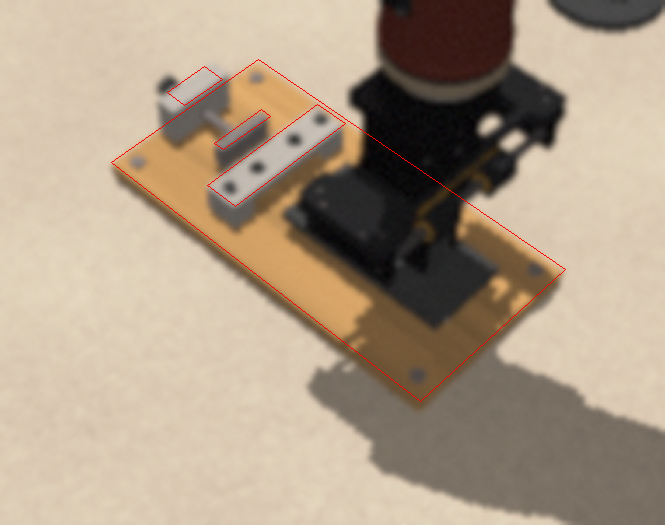

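View pics/bed_top.png

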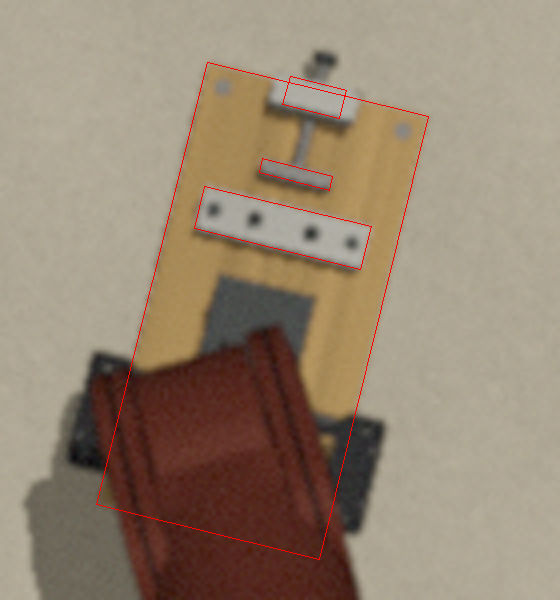

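The stand hovers over the bed. In the top crop its toe corners are near (220,277) and (313,297), just short of the bridge. I'll check the alignment against the model at the present height.

Run:
```python
import h; from h import *
z=27.3
h.ST=[box(-40,110,-35,35,10+z),box(-40,110,-35,35,z)]
P=(.4632,.0646,np.radians(-14))
for n,roi,k in (("side",(280,390,190,260),6),("top",(290,360,170,230),9)):
    view(n,cv2.imread(f"pics/raw_{n}1.png"),(.5837,.0343,np.radians(-14)),P,f"pics/al_{n}.png",roi,k)
```

```text
(420, 660, 3)
(540, 630, 3)
```

View pics/al_side.png

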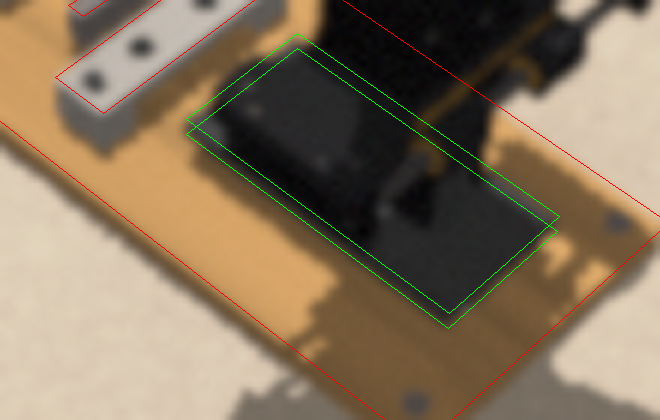

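View pics/al_top.png

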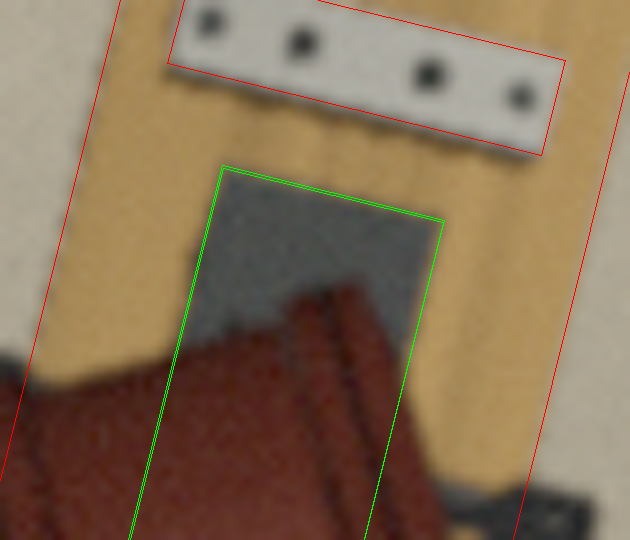

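Alignment is within about 1 mm. Lowering onto the bed.

```bash
python3 -m creep '[{"linear":[0,0,4],"rotation":[0,0,0]},{"linear":[0,0,4],"rotation":[0,0,0]},{"linear":[0,0,2],"rotation":[0,0,0]},{"linear":[0,0,1],"rotation":[0,0,0]},{"linear":[0,0,0.5],"rotation":[0,0,0]},{"linear":[0,0,0],"rotation":[0,0,0]},{"linear":[0,0,0],"rotation":[0,0,0]}]'
python3 -c "
from h import *
step((.4624,.0645,.0396),-104,4)"
```

```text
time_s: 8.45
tcp_pos: [0.4632, 0.064, 0.0402]
tool_rot: [[-0.242, -0.97, 0.0], [-0.97, 0.242, 0.0], [-0.0, -0.0, -1.0]]
contact_force: [0.9, 1.0, -3.1]
opening: 0.226
t 8.45 tcp [0.4632 0.064  0.0402] yaw -104.0 z [ 1.e-04  0.e+00 -1.e+00] F [ 0.95  1.03 -3.07] open 19.6 q7 -2.1
shift [-0.3  0.9  0.6] norm 1.1 per row [-0.1  0.2  0.1]
rz rad 7.350434299770116e-05
```

```bash
python3 -m creep '[{"linear":[0,0,0.5],"rotation":[0,0,0]},{"linear":[0,0,0.3],"rotation":[0,0,0]},{"linear":[0,0,0.2],"rotation":[0,0,0]},{"linear":[0,0,0],"rotation":[0,0,0]}]'
python3 -c "
from h import *
step((.4624,.0645,.0396),-104,4)"
```

```text
time_s: 8.85
tcp_pos: [0.4633, 0.0641, 0.0395]
tool_rot: [[-0.242, -0.97, 0.0], [-0.97, 0.242, -0.0], [-0.0, -0.0, -1.0]]
contact_force: [-3.5, -1.5, 5.3]
opening: 0.229
t 8.85 tcp [0.4633 0.0641 0.0395] yaw -103.99 z [ 2.e-04 -0.e+00 -1.e+00] F [-3.48 -1.48  5.26] open 19.9 q7 -2.1
shift [-0.2  0.9 -0.1] norm 1.0 per row [-0.1  0.2 -0. ]
rz rad 0.00010373892802593509
```

Contact: Fz went from -3 to +5 N. I'll relieve it slightly and slide the toe under the bridge along tool -y.

```bash
python3 -m creep '[{"linear":[0,-1,-0.3],"rotation":[0,0,0]},{"linear":[0,-3,0],"rotation":[0,0,0]},{"linear":[0,-5,0],"rotation":[0,0,0]},{"linear":[0,-7,0],"rotation":[0,0,0]},{"linear":[0,-7,0],"rotation":[0,0,0]},{"linear":[0,-7,0],"rotation":[0,0,0]},{"linear":[0,-6,0],"rotation":[0,0,0]},{"linear":[0,-4,0],"rotation":[0,0,0]},{"linear":[0,0,0],"rotation":[0,0,0]},{"linear":[0,0,0],"rotation":[0,0,0]}]'
python3 - <<'E'
import h; from h import *
s=arm.read_state(); d=s["tcp_pos"][:2]-[.5837,.0343]; c,sn=np.cos(np.radians(-14)),np.sin(np.radians(-14))
print("jig neck x,y mm",1000*(c*d[0]+sn*d[1]),1000*(-sn*d[0]+c*d[1]),s["contact_force"])
h.ST=[box(-40,110,-35,35,25),box(-40,110,-35,35,15)]
P=(*s["tcp_pos"][:2],np.radians(-14))
for n,roi,k in (("side",(260,390,170,260),6),("top",(290,370,150,220),8)):
    im=optics.read_camera(n)[:,:,::-1].copy()
    view(n,im,None,P,f"pics/br_{n}.png",roi,k)
E
```

```text
time_s: 9.85
tcp_pos: [0.5027, 0.0545, 0.0396]
tool_rot: [[-0.242, -0.97, 0.001], [-0.97, 0.242, 0.0], [-0.001, -0.001, -1.0]]
contact_force: [0.1, 0.7, 1.6]
opening: 0.227
jig neck x,y mm -83.47409338353268 -0.04446999787921166 [0.08326964 0.74939381 1.59082084]
(540, 780, 3)
(560, 640, 3)
```

View pics/br_side.png

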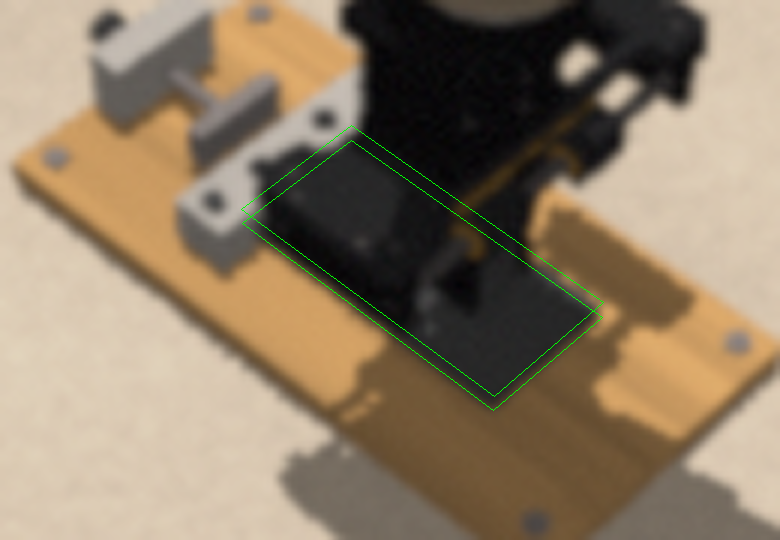

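View pics/br_top.png

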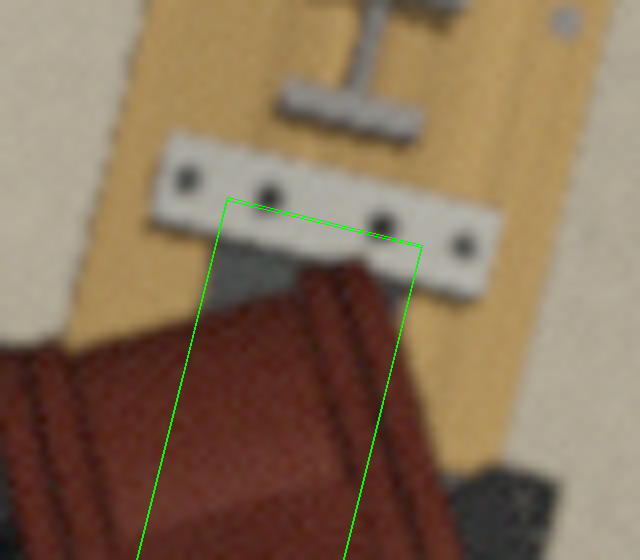

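The toe is under the bridge (jig x ≈ 26 mm, y ≈ 0) and the stop is untouched. On to just short of the stop.

```bash
python3 -m creep '[{"linear":[0,-2,0],"rotation":[0,0,0]},{"linear":[0,-4,0],"rotation":[0,0,0]},{"linear":[0,-5,0],"rotation":[0,0,0]},{"linear":[0,-5,0],"rotation":[0,0,0]},{"linear":[0,-5,0],"rotation":[0,0,0]},{"linear":[0,-4,0],"rotation":[0,0,0]},{"linear":[0,-3,0],"rotation":[0,0,0]},{"linear":[0,-2,0],"rotation":[0,0,0]},{"linear":[0,0,0],"rotation":[0,0,0]},{"linear":[0,0,0],"rotation":[0,0,0]}]'
cat >> h.py <<'E'
def jig():
    s=arm.read_state(); d=s["tcp_pos"][:2]-np.array([.5837,.0343]); c,sn=np.cos(np.radians(-14)),np.sin(np.radians(-14)); F=s["contact_force"]
    print("t",s["time_s"],"jig toe x,y mm",np.round([1000*(c*d[0]+sn*d[1])+110,1000*(-sn*d[0]+c*d[1])],2),"z",s["tcp_pos"][2].round(4),"Fjig",np.round([c*F[0]+sn*F[1],-sn*F[0]+c*F[1],F[2]],2),"open",s["opening"]*87)
E
python3 -c "
from h import *
jig()"
```

```text
time_s: 10.95
tcp_pos: [0.5306, 0.0474, 0.0395]
tool_rot: [[-0.241, -0.97, -0.001], [-0.97, 0.241, 0.0], [0.0, 0.001, -1.0]]
contact_force: [-4.5, 1.4, 5.9]
opening: 0.227
t 10.95 jig toe x,y mm [55.29 -0.12] z 0.0395 Fjig [-4.75  0.26  5.91] open 19.712337128355518
```

```bash
python3 -m creep '[{"linear":[0,-1,-0.3],"rotation":[0,0,0]},{"linear":[0,-1.5,-0.1],"rotation":[0,0,0]},{"linear":[0,-1.5,0],"rotation":[0,0,0]},{"linear":[0,-1.5,0],"rotation":[0,0,0]},{"linear":[0,-1.5,0],"rotation":[0,0,0]},{"linear":[0,-1.5,0],"rotation":[0,0,0]},{"linear":[0,-1.5,0],"rotation":[0,0,0]},{"linear":[0,-1.5,0],"rotation":[0,0,0]},{"linear":[0,-0.5,0],"rotation":[0,0,0]},{"linear":[0,0,0],"rotation":[0,0,0]}]' >/dev/null
python3 -c "
from h import *
jig()"
```

```text
t 11.95 jig toe x,y mm [66.73 -0.3 ] z 0.0396 Fjig [-9.05 -0.48  6.56] open 20.18548705678165
```

```bash
python3 -m creep '[{"linear":[0,-1,-0.2],"rotation":[0,0,0]},{"linear":[0,-1.5,0],"rotation":[0,0,0]},{"linear":[0,-1.5,0],"rotation":[0,0,0]},{"linear":[0,-1.5,0],"rotation":[0,0,0]},{"linear":[0,-1,0],"rotation":[0,0,0]},{"linear":[0,-0.5,0],"rotation":[0,0,0]},{"linear":[0,0,0],"rotation":[0,0,0]},{"linear":[0,0,0],"rotation":[0,0,0]}]' >/dev/null
python3 - <<'E'
from h import *
jig()
im=optics.read_camera("top")[:,:,::-1].copy(); cv2.imwrite("pics/raw_push.png",im)
view("top",im,(.5837,.0343,np.radians(-14)),None,"pics/push_top.png",(290,370,120,195),8)
im=optics.read_camera("side")[:,:,::-1].copy()
view("side",im,(.5837,.0343,np.radians(-14)),None,"pics/push_side.png",(255,355,155,245),6.5)
E
```

```text
t 12.75 jig toe x,y mm [72.58 -0.28] z 0.0398 Fjig [-15.48  -1.55  11.15] open 19.521457068041908
(600, 640, 3)
(585, 650, 3)
```

View pics/push_top.png

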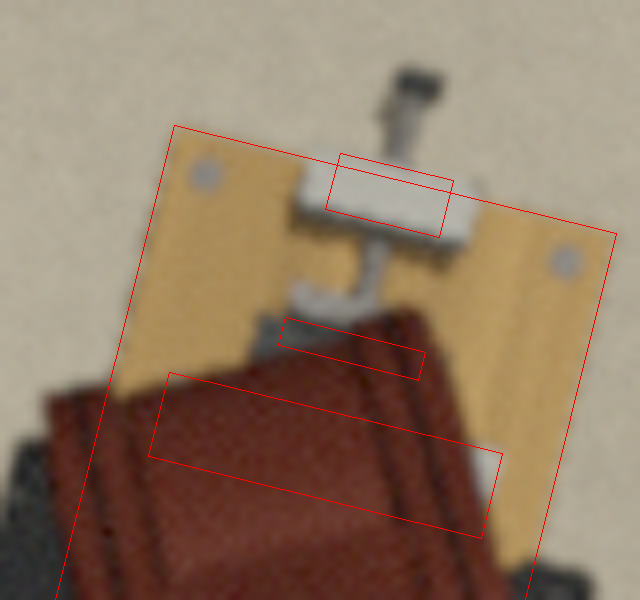

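View pics/push_side.png

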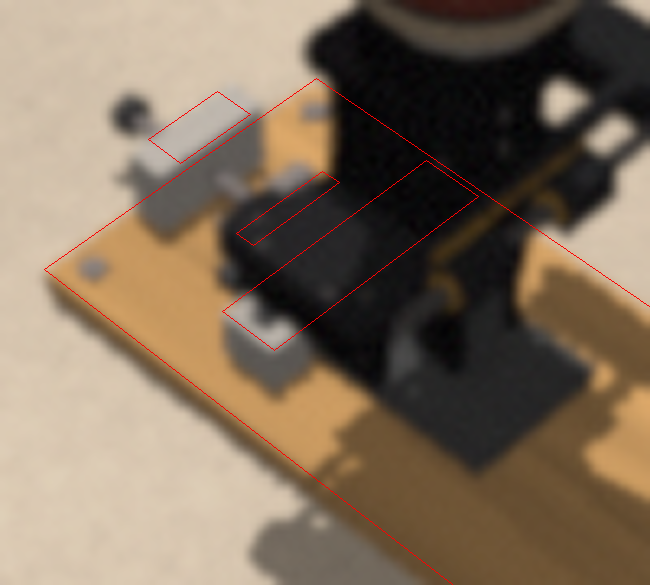

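The stop's rear-left top corner has moved from (285,318) to about (296,280) in the top crop. That is about 13 mm of travel, or 9 N, in line with 12.6 mm from the TCP. Easing the down-force slightly, then holding.

```bash
python3 -m creep '[{"linear":[0,-0.3,-0.2],"rotation":[0,0,0]},{"linear":[0,-0.2,-0.2],"rotation":[0,0,0]},{"linear":[0,0,0],"rotation":[0,0,0]},{"linear":[0,0,0],"rotation":[0,0,0]},{"linear":[0,0,0],"rotation":[0,0,0]},{"linear":[0,0,0],"rotation":[0,0,0]},{"linear":[0,0,0],"rotation":[0,0,0]},{"linear":[0,0,0],"rotation":[0,0,0]},{"linear":[0,0,0],"rotation":[0,0,0]},{"linear":[0,0,0],"rotation":[0,0,0]}]'
python3 - <<'E'
import h; from h import *
jig(); s=arm.read_state()
h.ST=[box(-40,110,-35,35,25),box(-40,110,-35,35,15)]
im=optics.read_camera("side")[:,:,::-1].copy()
view("side",im,None,(*s["tcp_pos"][:2],np.radians(-14)),"pics/hold_side.png",(265,385,165,255),6.5)
E
```

```text
time_s: 13.85
tcp_pos: [0.5476, 0.0429, 0.0399]
tool_rot: [[-0.241, -0.97, -0.005], [-0.97, 0.241, 0.0], [0.001, 0.005, -1.0]]
contact_force: [-13.3, 2.6, 9.3]
opening: 0.227
t 13.85 jig toe x,y mm [72.87 -0.34] z 0.0399 Fjig [-13.58  -0.69   9.25] open 19.716402733750787
(585, 780, 3)
```

View pics/hold_side.png

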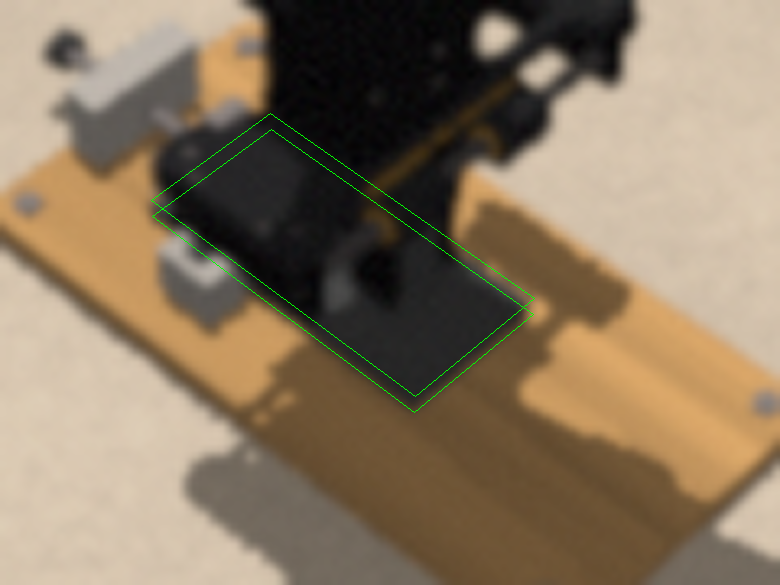

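The heel still fits the flat model at (415,400)–(530,305), so there's no tilt or slip. I'll hold steady for two more seconds, check the stop once more, then hand in.

```bash
for i in 1 2; do python3 -m creep '[{"linear":[0,0,0],"rotation":[0,0,0]},{"linear":[0,0,0],"rotation":[0,0,0]},{"linear":[0,0,0],"rotation":[0,0,0]},{"linear":[0,0,0],"rotation":[0,0,0]},{"linear":[0,0,0],"rotation":[0,0,0]},{"linear":[0,0,0],"rotation":[0,0,0]},{"linear":[0,0,0],"rotation":[0,0,0]},{"linear":[0,0,0],"rotation":[0,0,0]},{"linear":[0,0,0],"rotation":[0,0,0]},{"linear":[0,0,0],"rotation":[0,0,0]}]' >/dev/null; python3 -c "
from h import *
jig()"; done
python3 - <<'E'
import h; from h import *
im=optics.read_camera("top")[:,:,::-1].copy()
h.JIG=[box(60+t,70+t,-25,25,39) for t in (8,13,18)]
view("top",im,(.5837,.0343,np.radians(-14)),None,"pics/fin_top.png",(310,350,130,170),14)
cv2.imwrite("pics/fin_full.png",im)
E
```

```text
t 14.9 jig toe x,y mm [72.88 -0.32] z 0.0399 Fjig [-13.    -0.82   8.04] open 19.62248554823281
t 15.9 jig toe x,y mm [72.88 -0.35] z 0.0399 Fjig [-13.74  -0.53   8.33] open 19.53135704898008
(560, 560, 3)
```

View pics/fin_top.png

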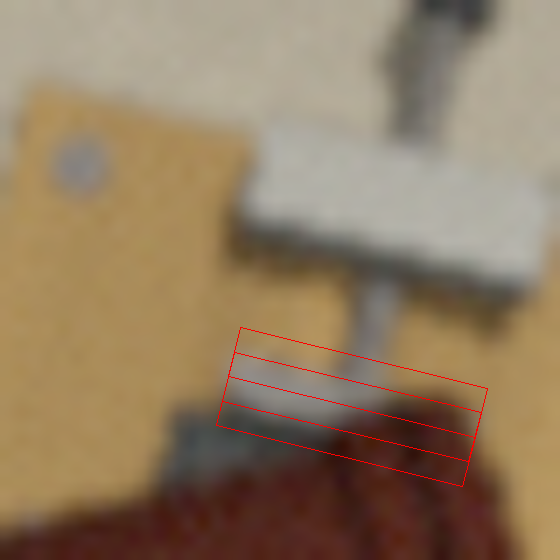

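View pics/fin_full.png

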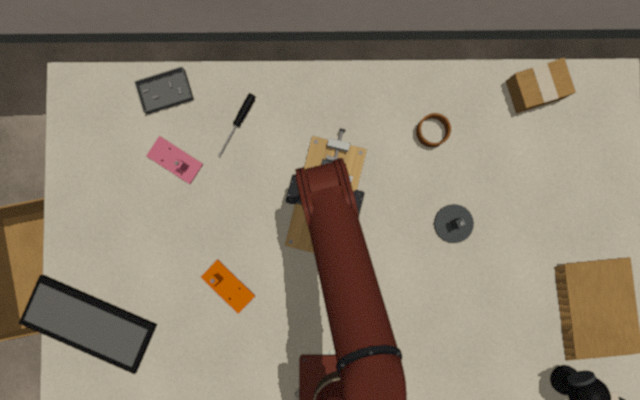

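The stop plate's rear edge, about (240,352) in the crop, lies on the 13 mm model line, so the push is about 9 N. The screwdriver, tape, round stand and look-alikes are where they started. Handing in.

```bash
python3 -c "
from station import arm
arm.sign_off()"
```

```text
the job is handed in; nothing more can be done
```

I put the dark rectangular-footed stand in the jig, with its toe under the bridge and square against the stop. I handed the job in with the gripper still holding and pushing it.

- **Push on the stop:** it had been pushed in about 13 mm, by both the arm position (12.9 mm) and the top camera. That is about 9 N, held steady for around 3 s. The wrist read about 13.5 N; I put the extra down to the foot's friction on the bed, under roughly 8 N of down-force.
- **Fit:** the stand was about 0.3 mm off the jig's centre line and within about 0.1° of square. The heel lay flat in the side view. The toe itself was mostly hidden by the gripper and arm, so I judged it from the arm position and the stop.
- **Grip:** the fingers stayed at about 19.6 mm on the 20 mm neck, with the grip set to 55 N and no sign of slipping.
- **Other things:** in the last top picture, the round-footed stand, screwdriver, tape and the pink and orange look-alikes were where they started.

No check failed. The job was handed in about 16 s into the 45 s limit.

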